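# Scrub out the coder's filter bowl on the wash stand

### The arm

A 6-joint arm with a two-finger parallel gripper is mounted at the origin on a cart in front of the work surface, level with it; the furniture and walls round the work are solid. World frame = base frame: x ahead of the robot, y to its left, z up, the work surface at z = 0. Lengths are in mm, angles in rad, forces in N, time in s.
With the tool pointing down it reaches from about 350 to 875 mm from the base axis. Payload 4.2 kg.
Tool frame: the origin (TCP) lies between the finger pads; the fingertips stand 25 mm ahead of it and the grasp point (between the pads) lies 6 mm ahead of it; z points along the fingers, y is the line along which they close (so a half turn about z gives the same grasp; the last joint's range is limited). The gripper opens to 85 mm and grips with 20 to 120 N. Pads are 22 mm wide; open, the fingers measure 114 mm over their backs; the gripper's body (76 mm by 85 mm) begins 54 mm behind the grasp point. The pads swing forward as they close: fully open they stand 13 mm farther back than shut.
Start: joints at [1.595, 0.385, 0.008, 0, -1.194, -0.259], TCP at [145.374, 607.837, 256.312] pointing down, gripper open.
Joint ranges: [-3.14, 3.14], [-1.21, 2.06], [-1.07, 1.41], [-3.16, 2.05], [-2.99, -0.16], [-3.1, 3.1]. Speed limits (rad/s): [2.79, 2.79, 3.14, 3.14, 3.14, 3.14].

### API

Orientations are given as a unit quaternion [x, y, z, w].
In Python, from bench import read_state, imaging, workorder, nets gives the robot as it stands.
- The arm moves only by the tool apply_moves, never from a script. Its argument "rows" is a list of rows, each an object with "hand": the opening, from -1 (shut) to 1 (fully open); "delta_pos": the shift along the tool's x, y, z in mm, a list of three; "yaw": the turn about the tool's z in rad. A call has 1 to 12 rows; each row is the pose to reach, as a shift and turn from the pose commanded when the call began, along the tool's axes at that moment; what a row does not reach only later rows make up. A row lasts 1/12 s, in which the tool goes at most 41.7 mm and 7.16 degrees, less where a joint would pass 70% of its speed; a pose out of reach is approached as far as the arm can. A call with a gripper value outside its range is refused whole. The fingers move at their own pace and stop on an object; the grip force is fixed at half the most. Time passes only in rows, so rows that repeat a pose let the fingers close. It gives the time, the measured TCP pose, the force, the opening and the grip force at its end, in the units of the state.
- read_state(): the state, without advancing time (a new reading comes with each control period).
- imaging.get_image(name): name is "scene" or "side" or "wrist"; returns a dict with "pixels" (384x512x3 uint8, red, green, blue), "fx", "fy", "cx", "cy" (pixels), "xyz" and "rotation" of the camera in the world. Camera axes: x right, y down, z forward; pixel columns grow to the right and rows downward; lengths in mm; the calibration is good to about 2 mm. A picture is of the moment at which its call begins. There is no depth.
- workorder.job_done(): hands the job in; it is judged then, once.
Trained networks look in the newest picture that a camera, given by its name, has taken for a name from the list of things; names that differ only in an ending like _2 or _b are one class to them, and where a whole thing is asked for, a point or a joint stands for the part that bears it (a point fixed in the world has none). Each returns a list of dicts, best first, with "score" (0 to 1); they miss things now and then, are a little off and sometimes report something else, mostly with a low value. They report only what shows in the picture. A call takes as long as a camera call. They do not tell look-alikes from the thing itself.
- nets.find_in(camera, query): "location" ([row, column] in pixels, amid what is visible of it).
- nets.pinpoint(camera, query): "location" ([row, column] in pixels: a listed point, or the origin of a listed thing).
The state is a dict: "clock": time; "joints": joint angles; "joint_vel": joint speeds; "joint_efforts": joint torques, N m; "position": TCP position; "ee_rot": TCP orientation; "contact_force": force on the tool from outside, world axes, zero at the start; "wrist_torque": the same for the moment, N m; "gripper_width": finger opening in mm; "grasp_force": force on a finger pad.
Only numpy, scipy, OpenCV 4.12 (cv2) and the standard library are available. Lean on these libraries where they do the work, as an engineer would, in place of code of your own. Each camera call takes 0.05 s, during which the arm holds its last target. There are 200 camera calls.

### The job

Lock the clear filter bowl in its wash stand: pull the red spring collar up, turn it until its claw points at the bowl, and let it down on the flange. Take the bottle brush from its rack and scrub the bowl inside with three full strokes, each right down to the floor and up again until at least half of the bristle head is out of the mouth. Hang the brush back upright in the rack by its shoulder; leave the bowl seated and locked, and knock nothing over.

Things in the scene. Friction and masses are not known exactly. Their poses are not given: they have to be found in the camera images.
- wash_stand: Fixed steel wash stand: plate 160 x 116 mm, its top 95 mm above the bench, on four standoffs. Origin on the bench under the centre of the plate's 63 mm hole, z up. The plate spans local x -94 to +66 mm. The red collar's axis is at local x -64 mm; a fixed dark hook at +x reaches over the far edge of the bowl's flange to local x = +33 mm (its top 20 mm above the plate).
- stand_hole (a point): Centre of the hole in the plate of the wash stand, level with the plate's top.
- collar_lift (a joint): Lift of the red spring collar on its upright spindle, 0 to 0.014 m, growing upward. A spring pulls it down, 5 N at 0, 8 N at full lift (its weight adds 1 N). At 0 the claw lies 2.5 mm lower than the flange's top, so the flange's edge stops it turning in; lifted 6 mm or more it passes above. Resting on the flange it reads about 0.0025.
- collar_turn (a joint): Turn of the red collar about its spindle, rad, growing counter-clockwise seen from above, 0 to 1.75. 0 (a stop): the claw points along the stand's local +x, over the flange, at the bowl's axis. It starts parked at 1.15 to 1.45, pointing towards the stand's local +y. Friction 0.03 N m; it stays where it is left.
- collar_grip (a point): Point on the collar's upright axis at the height to grip, 15 mm below the collar's top. The collar is red and ribbed, 28 mm in diameter for 30 mm of height; on top a coil spring and nut, at most 20 mm across, end 38 mm above this point as parked. Fingertips up to 20 mm below this point clear the claw.
- claw_tip (a point): Lower outer end of the collar's dark claw (14 mm wide, 9 mm high, reaching 31.5 mm from the spindle).
- bowl: Clear plastic filter bowl with white flange, loose, 160 g, hanging by the flange in the stand's hole. Origin under its bottom on the axis, z up. Outside 60 mm in diameter, 84 mm high, bore 54 mm, inner floor 4 mm above the origin, 80 mm deep; flange 80 mm in diameter, 6 mm thick, at the mouth. Unlocked, it tips up some mm with the tight brush.
- bowl_floor (a point): Centre of the bowl's inner floor, 80 mm below its mouth.
- bowl_mouth (a point): Centre of the bowl's mouth, level with the top of its flange.
- brush: Bottle brush, loose, about 130 g, hanging upright by its shoulder in the rack, blue handle up. Origin at the bristle tip, z up along the shank. Bristle head 57 mm in diameter, lower end rounded, soft (tight in the 54 mm bore, about 7 N of drag), from 0 to 64 mm; wire shank 6 mm thick from 64 to 138; blue shoulder disc 30 mm in diameter from 138 to 143; handle 20 mm in diameter from 143 to 209 mm.
- brush_tip (a point): Lower end of the bristle head, on the brush's axis.
- brush_shoulder (a point): Centre of the underside of the brush's shoulder disc, 138 mm above the tip.
- brush_grip (a point): Where to grip the brush's handle, on its axis, 180 mm above the tip.
- brush_rack: Fixed steel rack. Origin on the bench under the fork's seat, z up. Base 8 mm thick; post at local x 50 to 62 mm, 165 mm high. Fork 6 mm thick, top at 165 mm, 46 mm wide, open to local -x: slot 16 mm wide from local x -31 to +11 mm, lips 4 mm high across both prong ends. The brush is lifted 10 mm or more over the lips and drawn out 70 mm or more along local -x; it returns the same way.
- rack_seat (a point): Middle of the fork's seat, level with the fork's top: the centre of the shoulder's underside belongs here, with the shank in the slot; within 10 mm of it the disc lies behind the lips.
- filter_element: White pleated filter element, the one standing alone nearest the work, 108 mm high, 51 mm in diameter; a bystander. Origin at its bottom, z up.
- makeup_bottle: White bottle with a blue cap and label, standing, 130 mm high, 58 mm in diameter; a bystander behind the work. Origin at its bottom, z up.
There are look-alikes about, which are no part of the job. There is more than one size of the bowl; the one meant has the size given above.

How it is judged:
By the outcome, as a careful person would: the job done as asked, in the order asked, and still so for the second after the job is handed in, with the robot touching nothing.
It also fails if it takes over 69 s, if anything falls off the work surface, if the arm or the gripper's body presses on something with over 40 N, if the wrist force passes 120 N, or if a joint passes its speed limit or range.

## Working session

There is one attempt and no reset: what is moved stays moved. The work goes in short steps, Python scripts to look and compute and a tool call to move; the robot and the scene stay as the last step left them, time stands still between calls to the robot, and variables do not carry over. Pictures are saved under pics/ and viewed, at most 10 in all, crops included, and the job is handed in when it is done.

Besides the shell and the picture viewer there is one more tool, called after "Emit:" as name(argument=value, ...) on one line, values as JSON. apply_moves: Moves the arm, as the interface text tells. Its arguments: {"type":"object","properties":{"rows":{"type":"array"}},"required":["rows"]}

```bash
mkdir -p pics; ls; python3 - <<'E'
from bench import read_state, imaging, nets
import cv2, numpy as np
print(read_state())
ims=[]
for c in ["scene","side"]:
    im=imaging.get_image(c); print(c,im["fx"],im["fy"],im["cx"],im["cy"],im["xyz"],im["rotation"])
    cv2.imwrite(f"pics/{c}0.png",cv2.resize(im["pixels"][:,:,::-1],(800,600)))
    for q in ["stand_hole","collar_grip","claw_tip","bowl_mouth","bowl_floor","brush_tip","brush_shoulder","brush_grip","rack_seat","filter_element","makeup_bottle","brush_rack","wash_stand"]:
        print(c,q,[(np.round(d["location"]).tolist(),round(d["score"],2)) for d in nets.pinpoint(c,q)[:4]])
E
```

```text
pics
{'clock': 0.0, 'joints': array([ 1.59459964e+00,  3.85531732e-01,  6.63195115e-03, -4.95330868e-04,
       -1.19402971e+00, -2.58585916e-01]), 'joint_vel': array([-0.00221326, -0.00084463, -0.00120152,  0.00033414,  0.00206073,
        0.00155146]), 'joint_efforts': array([ 3.31896456e-05, -3.92291307e+01,  1.88393015e+01,  4.18624341e+00,
       -4.70750907e-03, -3.34586630e-06]), 'position': array([145.26036323, 607.33277279, 255.23946965]), 'ee_rot': array([ 9.93106254e-01, -1.17212533e-01, -7.78101595e-05,  1.08836225e-03]), 'contact_force': array([0.46327372, 0.6302994 , 0.61326733]), 'wrist_torque': array([ 0.02089761,  0.00919836, -0.00769233]), 'grasp_force': 0.0, 'gripper_width': 85.7852344999908}
scene 450.662427935916 450.662427935916 257.69035721202897 196.70590694043753 [321.29089783 456.36511696 813.63244364] [-0.25961977  0.90655374 -0.32169445  0.08526761]
scene stand_hole [([185.0, 310.0], 0.79)]
scene collar_grip []
scene claw_tip []
scene bowl_mouth [([177.0, 309.0], 0.85), ([213.0, 304.0], 0.39)]
scene bowl_floor [([244.0, 265.0], 0.93), ([202.0, 304.0], 0.8)
[... 571 characters left out ...]
19  0.87216584 -0.47544168  0.0639388 ]
side stand_hole [([186.0, 268.0], 0.66)]
side collar_grip [([178.0, 292.0], 0.71)]
side claw_tip [([193.0, 286.0], 0.59)]
side bowl_mouth [([190.0, 224.0], 0.95), ([183.0, 271.0], 0.73), ([222.0, 252.0], 0.67)]
side bowl_floor [([209.0, 268.0], 0.94), ([246.0, 253.0], 0.81), ([206.0, 225.0], 0.7)]
side brush_tip [([284.0, 229.0], 0.93)]
side brush_shoulder [([234.0, 227.0], 0.82)]
side brush_grip [([219.0, 224.0], 0.8), ([284.0, 170.0], 0.52)]
side rack_seat [([231.0, 225.0], 0.78)]
side filter_element []
side makeup_bottle [([281.0, 171.0], 0.89)]
side brush_rack [([295.0, 230.0], 0.81), ([179.0, 295.0], 0.72)]
side wash_stand [([218.0, 267.0], 0.86)]
```

View pics/scene0.png

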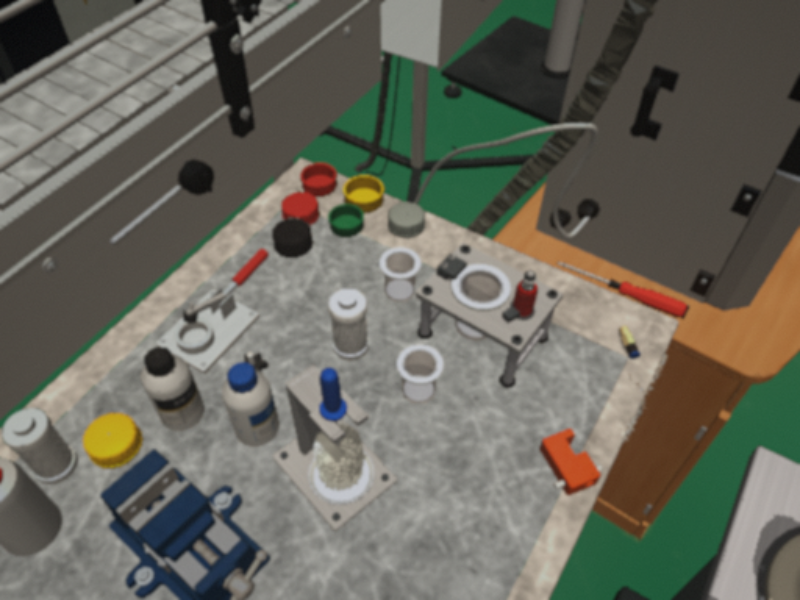

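View pics/side0.png

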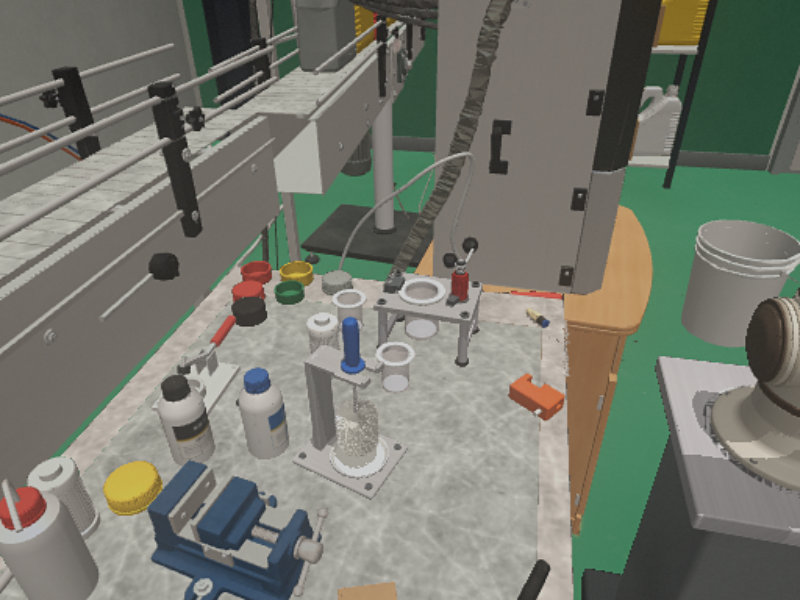

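```bash
cat > h.py <<'E'
import numpy as np, cv2
from scipy.spatial.transform import Rotation as R
from bench import read_state, imaging, nets
def cam(c): return imaging.get_image(c)
def ray(im,px):
    r,c=px; d=np.array([(c-im["cx"])/im["fx"],(r-im["cy"])/im["fy"],1.])
    d=R.from_quat(im["rotation"]).apply(d); return np.array(im["xyz"]),d/np.linalg.norm(d)
def tri(*obs):
    A=np.zeros((3,3));b=np.zeros(3);L=[]
    for im,px in obs:
        o,d=ray(im,px);P=np.eye(3)-np.outer(d,d);A+=P;b+=P@o;L.append((o,P))
    x=np.linalg.solve(A,b); return x.round(1),[round(float(np.linalg.norm(P@(x-o))),1) for o,P in L]
def atz(im,px,z):
    o,d=ray(im,px); return (o+d*(z-o[2])/d[2]).round(1)
def proj(im,X):
    p=R.from_quat(im["rotation"]).inv().apply(np.array(X)-im["xyz"])
    return np.round([im["cy"]+im["fy"]*p[1]/p[2],im["cx"]+im["fx"]*p[0]/p[2]],1)
def totool(dx):
    return R.from_quat(read_state()["ee_rot"]).inv().apply(dx).round(1)
E
python3 - <<'E'
from h import *
s=cam("scene");d=cam("side")
for n,a,b in [("hole",(185,310),(186,268)),("mouth",(177,309),(183,271)),("floor",(202,304),(209,268)),("tip",(297,219),(284,229)),("shoulder",(262,213),(234,227)),("grip",(246,215),(219,224)),("seat",(262,212),(231,225)),("rack",(306,220),(295,230)),("stand",(213,302),(218,267))]:
    print(n,tri((s,a),(d,b)))
print(atz(d,(178,292),125),atz(d,(193,286),98))
print([ (im["xyz"],R.from_quat(im["rotation"]).as_matrix()[:,2].round(2)) for im in (s,d)])
E
```

```text
hole (array([ 547.6, -128.5,   94.4]), [5.1, 5.1])
mouth (array([ 549.3, -139.7,  100.5]), [3.0, 3.0])
floor (array([ 554.9, -141.4,   12.1]), [0.6, 0.6])
tip (array([581.7, 157.3,  22.4]), [0.4, 0.4])
shoulder (array([576.4, 166.6, 169. ]), [0.8, 0.8])
grip (array([584.7, 149.2, 189.4]), [0.9, 0.9])
seat (array([576.2, 171.7, 179.2]), [1.4, 1.4])
rack (array([579.7, 160.4,  -8.1]), [0.9, 0.9])
stand (array([ 552.8, -128. ,  -10.3]), [1.8, 1.8])
[ 490.8 -133.5  125. ] [ 500.8 -101.7   98. ]
[(array([321.29089783, 456.36511696, 813.63244364]), array([ 0.32, -0.54, -0.78])), (array([401.89388052, 681.37606706, 616.73923639]), array([ 0.2 , -0.82, -0.54]))]
```

The scene view shows the stand with its bowl at (480,288), collar at (525,295) with the claw pointing toward the viewer, and hook at (452,266), all in 800x600 pixels. The brush hangs in the rack at (332,400), with the post on the left. Small look-alike bowls stand on the bench. Next I lift and move toward the work.

Emit:
apply_moves(rows=[{"hand": 1,"delta_pos": [20,25,-35],"yaw": 0},{"hand": 1,"delta_pos": [45,55,-65],"yaw": 0},{"hand": 1,"delta_pos": [60,90,-80],"yaw": 0},{"hand": 1,"delta_pos": [80,125,-90],"yaw": 0},{"hand": 1,"delta_pos": [100,160,-100],"yaw": 0},{"hand": 1,"delta_pos": [120,195,-100],"yaw": 0},{"hand": 1,"delta_pos": [140,230,-100],"yaw": 0},{"hand": 1,"delta_pos": [160,265,-100],"yaw": 0},{"hand": 1,"delta_pos": [180,300,-100],"yaw": 0},{"hand": 1,"delta_pos": [200,335,-100],"yaw": 0},{"hand": 1,"delta_pos": [220,340,-100],"yaw": 0},{"hand": 1,"delta_pos": [220,340,-100],"yaw": 0}])

```text
clock: 2.5
position: [281.5, 223.1, 357.1]
ee_rot: [0.993, -0.119, 0.001, -0.001]
contact_force: [0.8, 0.2, 0.6]
gripper_width: 85.3
grasp_force: 0.0
```

```bash
python3 - <<'E'
from h import *
st=read_state(); print(st["position"],st["joints"].round(3),st["clock"])
im=cam("wrist"); print(im["xyz"],R.from_quat(im["rotation"]).as_matrix().round(2),im["fx"])
T=R.from_quat(st["ee_rot"]); print("cam in tool",T.inv().apply(im["xyz"]-st["position"]))
np.save("w1.npy",im,allow_pickle=True)
cv2.imwrite("pics/w1.png",im["pixels"][:,:,::-1])
for q in ["brush_shoulder","brush_grip","rack_seat","brush_rack","brush_tip"]:
    print(q,[(np.round(x["location"],1).tolist(),round(x["score"],2)) for x in nets.pinpoint("wrist",q)[:3]])
for n,X in [("grip",(580,157,207)),("should",(580,157,165))]: print(n,proj(im,X))
E
```

```text
[281.50128108 223.09925093 357.13566186] [ 1.132e+00 -1.630e-01 -3.740e-01  1.000e-03 -1.358e+00  2.000e-01] 2.5
[356.26439604 205.14883631 474.66025215] [[-0.24 -0.93 -0.29]
 [-0.97  0.23  0.07]
 [-0.    0.3  -0.95]] 287.59228209777973
cam in tool [  77.01996421   -0.52707008 -117.43686549]
brush_shoulder []
brush_grip []
rack_seat []
brush_rack []
brush_tip []
grip [-267.4  248.8]
should [-202.   250.4]
```

View pics/w1.png

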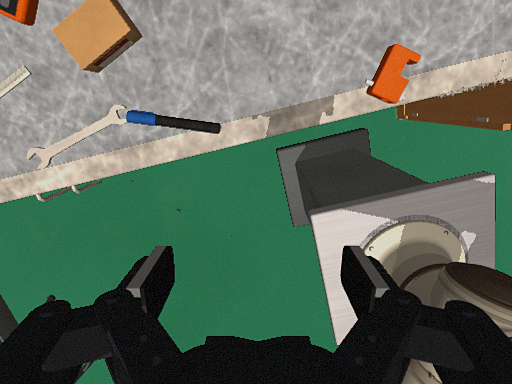

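The wrist view shows the cart edge and the robot base; the rack isn't in it. I'm moving over the rack.

Emit:
apply_moves(rows=[{"hand": 1,"delta_pos": [36,0,-10],"yaw": 0},{"hand": 1,"delta_pos": [72,0,-20],"yaw": 0},{"hand": 1,"delta_pos": [108,0,-30],"yaw": 0},{"hand": 1,"delta_pos": [144,0,-40],"yaw": 0},{"hand": 1,"delta_pos": [180,0,-40],"yaw": 0},{"hand": 1,"delta_pos": [216,0,-40],"yaw": 0},{"hand": 1,"delta_pos": [252,0,-40],"yaw": 0},{"hand": 1,"delta_pos": [260,0,-40],"yaw": 0},{"hand": 1,"delta_pos": [260,0,-40],"yaw": 0}])

```text
clock: 3.55
position: [534.9, 166.1, 393.9]
ee_rot: [0.993, -0.118, -0.002, 0.001]
contact_force: [0.0, 0.1, -0.0]
gripper_width: 85.2
grasp_force: 0.0
```

```bash
python3 - <<'E'
from h import *
st=read_state(); print(st["position"],st["joints"].round(3),st["clock"])
im=cam("wrist")
np.save("w2.npy",im,allow_pickle=True)
cv2.imwrite("pics/w2.png",im["pixels"][:,:,::-1])
for q in ["brush_shoulder","brush_grip","rack_seat","brush_rack","brush_tip"]:
    print(q,[(np.round(x["location"],1).tolist(),round(x["score"],2)) for x in nets.pinpoint("wrist",q)[:3]])
for n,X in [("grip",(580,157,207)),("should",(580,157,165))]: print(n,proj(im,X))
E
```

```text
[534.90117245 166.06750306 393.87401897] [ 0.59   0.212  0.102 -0.    -1.465  0.744] 3.55
brush_shoulder [([134.0, 247.4], 0.55)]
brush_grip [([137.9, 247.9], 0.78)]
rack_seat [([132.3, 250.0], 0.81)]
brush_rack [([131.4, 245.3], 0.55)]
brush_tip [([99.0, 430.8], 0.61)]
grip [133.  255.8]
should [129.2 255.9]
```

View pics/w2.png

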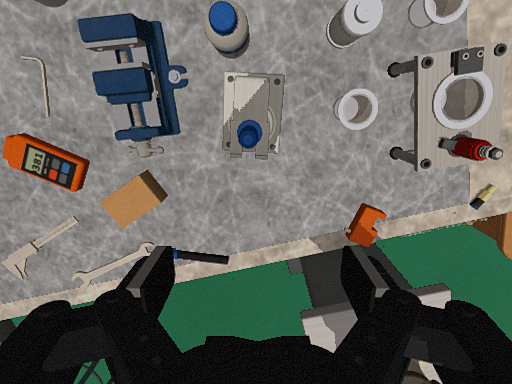

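Emit:
apply_moves(rows=[{"hand": 1,"delta_pos": [10,38,0],"yaw": 0},{"hand": 1,"delta_pos": [20,76,0],"yaw": 0},{"hand": 1,"delta_pos": [30,90,0],"yaw": 0},{"hand": 1,"delta_pos": [30,90,0],"yaw": 0},{"hand": 1,"delta_pos": [30,90,0],"yaw": 0}])

```text
clock: 4.27
position: [540.7, 70.7, 397.0]
ee_rot: [0.993, -0.118, 0.001, -0.0]
contact_force: [-0.3, -0.2, 0.8]
gripper_width: 85.5
grasp_force: 0.0
```

```bash
python3 - <<'E'
from h import *
st=read_state(); print(st["position"],st["joints"].round(3),st["clock"])
im=cam("wrist")
np.save("w3.npy",im,allow_pickle=True)
for q in ["brush_shoulder","brush_grip","rack_seat","brush_rack","brush_tip","bowl_mouth","collar_grip"]:
    print(q,[(np.round(x["location"],1).tolist(),round(x["score"],2)) for x in nets.pinpoint("wrist",q)[:3]])
for n,X in [("grip",(580,157,207)),("should",(580,157,165))]: print(n,proj(im,X))
E
```

```text
[540.74728174  70.66283852 397.02901736] [ 0.427  0.181  0.071 -0.    -1.459  0.908] 4.2667
brush_shoulder [([154.7, 175.1], 0.82)]
brush_grip [([160.8, 162.0], 0.67)]
rack_seat [([156.6, 177.2], 0.8)]
brush_rack [([140.5, 204.8], 0.69)]
brush_tip [([139.8, 196.7], 0.74)]
bowl_mouth [([121.4, 393.9], 0.66), ([22.8, 378.1], 0.64), ([130.9, 293.6], 0.57)]
collar_grip [([171.5, 401.6], 0.95)]
grip [159.6 172.1]
should [153.1 181.8]
```

The wrist view shows the brush handle top at about (row 133, col 249), with the fork opening downward in the image (about world -x). The stand is at right: bowl (97,462), collar (150,480), claw pointing left. On to the stand.

Emit:
apply_moves(rows=[{"hand": 1,"delta_pos": [5,38,5],"yaw": 0},{"hand": 1,"delta_pos": [10,76,10],"yaw": 0},{"hand": 1,"delta_pos": [15,114,20],"yaw": 0},{"hand": 1,"delta_pos": [20,150,30],"yaw": 0},{"hand": 1,"delta_pos": [20,150,40],"yaw": 0},{"hand": 1,"delta_pos": [20,150,40],"yaw": 0}])

```text
clock: 5.17
position: [524.7, -80.8, 354.1]
ee_rot: [0.993, -0.119, -0.002, 0.0]
contact_force: [0.1, 0.0, -1.1]
gripper_width: 85.5
grasp_force: 0.0
```

```bash
python3 - <<'E'
from h import *
st=read_state(); print(st["position"],st["joints"].round(3),st["clock"])
im=cam("wrist")
np.save("w4.npy",im,allow_pickle=True)
cv2.imwrite("pics/w4.png",im["pixels"][:,:,::-1])
w3=np.load("w3.npy",allow_pickle=True).item();w2=np.load("w2.npy",allow_pickle=True).item()
for q in ["bowl_mouth","bowl_floor","stand_hole","collar_grip","claw_tip","wash_stand"]:
    print(q,[(np.round(x["location"],1).tolist(),round(x["score"],2)) for x in nets.pinpoint("wrist",q)[:3]])
print("coarse collar", proj(im,(491,-133,128)),proj(im,(550,-140,101)))
print("brush seat",tri((w2,(132.3,250)),(w3,(156.6,177.2))),"sh",tri((w2,(134,247.4)),(w3,(154.7,175.1))),"grip",tri((w2,(137.9,247.9)),(w3,(160.8,162))))
E
```

```text
[524.72041438 -80.8474529  354.10574084] [ 1.520e-01  1.700e-01 -4.600e-02 -1.000e-03 -1.359e+00  1.181e+00] 5.1667
bowl_mouth [([136.4, 285.8], 0.86), ([146.8, 190.8], 0.83), ([30.3, 266.6], 0.68)]
bowl_floor [([133.8, 282.5], 0.62), ([141.4, 199.8], 0.6), ([40.1, 262.2], 0.58)]
stand_hole []
collar_grip [([191.6, 295.3], 0.95)]
claw_tip [([181.8, 270.8], 0.69)]
wash_stand []
coarse collar [183.8 305. ] [133.2 298.4]
brush seat (array([577.4, 164.7, 162.5]), [0.5, 0.5]) sh (array([577.6, 168.6, 155.8]), [1.5, 1.5]) grip (array([579.8, 165.9, 212.9]), [2.1, 2.1])
```

View pics/w4.png

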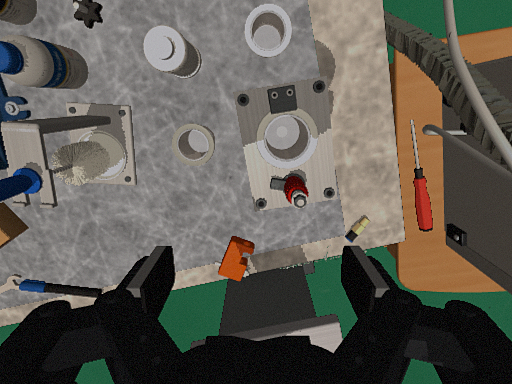

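The stand is at centre: mouth centre (row 136, col 286), collar (192,295), claw pointing left to (183,275), hook (97,284). The plate screws are at (98,243), (87,319), (203,261) and (192,330).

```bash
python3 - <<'E'
from h import *
w4=np.load("w4.npy",allow_pickle=True).item();w3=np.load("w3.npy",allow_pickle=True).item()
S=[atz(w4,p,95) for p in [(98,243),(87,319),(203,261),(192,330)]]; print(S)
d1=S[0]-S[2];d2=S[1]-S[3];d3=S[0]-S[1];d4=S[2]-S[3];
print([np.degrees(np.arctan2(d[1],d[0])).round(1) for d in (d1,d2,d3,d4)],[np.linalg.norm(d).round(1) for d in (d1,d2,d3,d4)], "centre",np.mean(S,0))
m=(136.4,285.8);c=(191.6,295.3)
print("mouth",atz(w4,m,101),tri((w4,m),(w3,(121.4,393.9))))
print("collar",atz(w4,c,128),tri((w4,c),(w3,(171.5,401.6))))
print("hook",atz(w4,(97,284),115),"claw",atz(w4,(183,274),102))
E
```

```text
[array([607.7, -82.1,  95. ]), array([ 598.1, -176. ,   95. ]), array([467.7, -71.7,  95. ]), array([ 461. , -167.4,   95. ])]
[np.float64(-4.2), np.float64(-3.6), np.float64(84.2), np.float64(86.0)] [np.float64(140.4), np.float64(137.4), np.float64(94.4), np.float64(95.9)] centre [ 533.625 -124.3     95.   ]
mouth [ 549.8 -123.6  101. ] (array([ 549.3, -123.1,  107.6]), [1.4, 1.4])
collar [ 483.9 -119.3  128. ] (array([ 481.6, -119.5,  124.8]), [1.2, 1.2])
hook [ 597. -130.  115.] claw [493.6 -95.6 102. ]
```

Emit:
apply_moves(rows=[{"hand": 1,"delta_pos": [-16,25,10],"yaw": 0},{"hand": 1,"delta_pos": [-30,47,30],"yaw": 0},{"hand": 1,"delta_pos": [-30,47,70],"yaw": 0},{"hand": 1,"delta_pos": [-30,47,100],"yaw": 0},{"hand": 1,"delta_pos": [-30,47,110],"yaw": 0},{"hand": 1,"delta_pos": [-30,47,110],"yaw": 0},{"hand": 1,"delta_pos": [-30,47,110],"yaw": 0}])

```text
clock: 6.1
position: [487.0, -118.1, 247.5]
ee_rot: [0.993, -0.116, 0.001, 0.0]
contact_force: [0.0, 0.5, 0.4]
gripper_width: 85.4
grasp_force: 0.0
```

```bash
python3 - <<'E'
from h import *
st=read_state(); print(st["position"],st["joints"].round(3),st["clock"])
im=cam("wrist")
np.save("w5.npy",im,allow_pickle=True)
cv2.imwrite("pics/w5.png",im["pixels"][:,:,::-1])
w4=np.load("w4.npy",allow_pickle=True).item()
prev={"bowl_mouth":(136.4,285.8),"collar_grip":(191.6,295.3),"claw_tip":(183,274)}
for q in ["bowl_mouth","stand_hole","collar_grip","claw_tip"]:
    r=nets.pinpoint("wrist",q)[:2]
    for x in r: print(q,np.round(x["location"],1).tolist(),round(x["score"],2), tri((im,x["location"]),(w4,prev[q])) if q in prev else atz(im,x["location"],95))
print(proj(im,(484,-119.5,128)),proj(im,(484,-119.5,166)),proj(im,(548,-124,101)))
E
```

```text
[ 486.96287784 -118.06855288  247.50858256] [ 8.700e-02  1.800e-01 -3.040e-01  1.000e-03 -1.085e+00  1.249e+00] 6.1
bowl_mouth [123.1, 247.6] 0.82 (array([ 547.7, -123.3,   94.1]), [1.4, 1.4])
bowl_mouth [133.9, 125.5] 0.59 (array([ 569.6, -108.1,  301.3]), [7.7, 7.7])
collar_grip [201.2, 258.3] 0.83 (array([ 488.1, -118.3,  143.2]), [0.9, 0.9])
claw_tip [123.8, 248.4] 0.4 (array([ 555.4, -114.8,  305.1]), [17.9, 17.9])
[198.5 260.4] [214.7 260.9] [121.6 248.6]
```

View pics/w5.png

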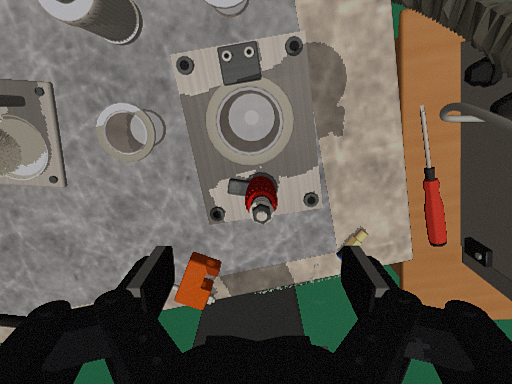

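The collar's nut is at (213,261) and its body at (195,262), matching the predicted (215,261) and (198,260). Descending and gripping.

Emit:
apply_moves(rows=[{"hand": 1,"delta_pos": [-3,2,30],"yaw": 0},{"hand": 1,"delta_pos": [-3,2,60],"yaw": 0},{"hand": 1,"delta_pos": [-3,2,85],"yaw": 0},{"hand": 1,"delta_pos": [-3,2,105],"yaw": 0},{"hand": 1,"delta_pos": [-3,2,111],"yaw": 0},{"hand": 1,"delta_pos": [-3,2,111],"yaw": 0},{"hand": -0.1,"delta_pos": [-3,2,111],"yaw": 0},{"hand": -0.6,"delta_pos": [-3,2,111],"yaw": 0},{"hand": -1,"delta_pos": [-3,2,111],"yaw": 0},{"hand": -1,"delta_pos": [-3,2,111],"yaw": 0},{"hand": -1,"delta_pos": [-3,2,111],"yaw": 0},{"hand": -1,"delta_pos": [-3,2,111],"yaw": 0}])

```text
clock: 7.35
position: [482.8, -119.9, 136.5]
ee_rot: [0.993, -0.117, 0.001, 0.0]
contact_force: [-1.0, -1.7, 5.3]
gripper_width: 26.4
grasp_force: 58.7
```

Emit:
apply_moves(rows=[{"hand": -1,"delta_pos": [0,0,-5],"yaw": 0},{"hand": -1,"delta_pos": [0,0,-11],"yaw": 0},{"hand": -1,"delta_pos": [0,0,-11],"yaw": 0.1},{"hand": -1,"delta_pos": [0,0,-11],"yaw": 0.22},{"hand": -1,"delta_pos": [0,0,-11],"yaw": 0.34},{"hand": -1,"delta_pos": [0,0,-11],"yaw": 0.46},{"hand": -1,"delta_pos": [0,0,-11],"yaw": 0.58},{"hand": -1,"delta_pos": [0,0,-11],"yaw": 0.7},{"hand": -1,"delta_pos": [0,0,-11],"yaw": 0.82},{"hand": -1,"delta_pos": [0,0,-11],"yaw": 0.94},{"hand": -1,"delta_pos": [0,0,-11],"yaw": 1.06},{"hand": -1,"delta_pos": [0,0,-11],"yaw": 1.1}])

```text
clock: 8.35
position: [483.6, -119.1, 145.5]
ee_rot: [0.784, -0.621, 0.001, -0.001]
contact_force: [4.7, -1.8, -9.0]
gripper_width: 26.5
grasp_force: 59.4
```

```bash
python3 - <<'E'
from h import *
st=read_state(); print(st["position"],st["joints"].round(3),st["contact_force"].round(1),st["wrist_torque"].round(2),st["gripper_width"])
im=cam("wrist")
cv2.imwrite("pics/w6.png",im["pixels"][:,:,::-1])
E
```

```text
[ 483.61524339 -119.13530785  145.53078661] [ 0.085  0.286 -0.453 -0.001 -0.829  0.147] [ 4.7 -1.8 -9. ] [-0.35 -1.41  0.02] 26.47441639966431
```

View pics/w6.png

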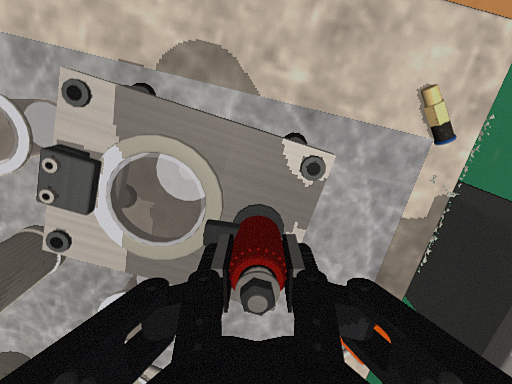

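The collar is lifted and the claw (row 233, col 220) has almost reached the flange. I'll turn the rest of the way to the stop.

Emit:
apply_moves(rows=[{"hand": -1,"delta_pos": [0,0,0],"yaw": 0.08},{"hand": -1,"delta_pos": [0,0,0],"yaw": 0.16},{"hand": -1,"delta_pos": [0,0,0],"yaw": 0.22},{"hand": -1,"delta_pos": [0,0,0],"yaw": 0.22},{"hand": -1,"delta_pos": [0,0,0],"yaw": 0.22}])

```text
clock: 8.82
position: [483.9, -119.2, 145.9]
ee_rot: [0.715, -0.7, 0.001, -0.001]
contact_force: [4.6, -1.1, -8.4]
gripper_width: 26.7
grasp_force: 59.4
```

```bash
python3 - <<'E'
from h import *
st=read_state(); print(st["position"],st["joints"].round(3),st["contact_force"].round(1),st["wrist_torque"].round(2),st["gripper_width"])
im=cam("wrist")
cv2.imwrite("pics/w7.png",im["pixels"][:,:,::-1])
print("finger y-dir",R.from_quat(st["ee_rot"]).as_matrix()[:,1].round(3))
for q in ["claw_tip","bowl_mouth","collar_grip"]:
    print(q,[(np.round(x["location"],1).tolist(),round(x["score"],2),atz(im,x["location"],z)) for x in nets.pinpoint("wrist",q)[:2] for z in [{"claw_tip":108,"bowl_mouth":101,"collar_grip":138}[q]]])
print("axis pix z112",proj(im,(484,-119.5,112)),"want tip",proj(im,(484+31.5*.997,-119.5-31.5*.075,112)))
E
```

```text
[ 483.8557886  -119.15680752  145.92890511] [ 0.085  0.286 -0.453  0.    -0.829 -0.064] [ 4.6 -1.1 -8.4] [-0.22 -1.59  0.98] 26.6831586810572
finger y-dir [-1.    -0.021 -0.003]
claw_tip [([230.7, 204.3], 0.72, array([ 515.4, -122.6,  108. ]))]
bowl_mouth [([222.3, 151.2], 0.7, array([ 549.1, -124.2,  101. ])), ([340.7, 161.3], 0.55, array([550.1, -33.4, 101. ]))]
collar_grip [([264.2, 256.2], 0.81, array([ 484.5, -119.1,  138. ]))]
axis pix z112 [239.6 257.3] want tip [234.8 203.1]
```

View pics/w7.png

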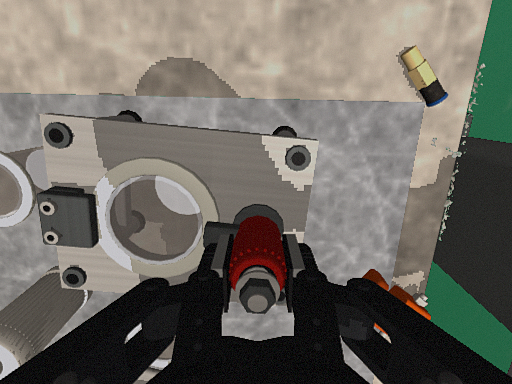

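The torque shows it is against the stop, and the claw points at the bowl's centre. I'll lower it, release and rise.

Emit:
apply_moves(rows=[{"hand": -1,"delta_pos": [0,0,3],"yaw": 0},{"hand": -1,"delta_pos": [0,0,7],"yaw": 0},{"hand": -1,"delta_pos": [0,0,8],"yaw": 0},{"hand": -1,"delta_pos": [0,0,8],"yaw": 0},{"hand": -0.5,"delta_pos": [0,0,8],"yaw": 0},{"hand": 0.2,"delta_pos": [0,0,8],"yaw": 0},{"hand": 1,"delta_pos": [0,0,8],"yaw": 0},{"hand": 1,"delta_pos": [0,0,8],"yaw": 0},{"hand": 1,"delta_pos": [0,0,8],"yaw": 0},{"hand": 1,"delta_pos": [0,0,-25],"yaw": 0},{"hand": 1,"delta_pos": [0,0,-60],"yaw": 0},{"hand": 1,"delta_pos": [0,0,-95],"yaw": 0}])

```text
clock: 10.02
position: [481.1, -119.8, 241.9]
ee_rot: [0.712, -0.702, -0.001, 0.001]
contact_force: [0.9, -0.1, -0.2]
gripper_width: 85.5
grasp_force: 0.0
```

```bash
python3 - <<'E'
from h import *
st=read_state(); print(st["position"],st["joints"].round(3),st["contact_force"].round(1),st["clock"])
im=cam("wrist")
np.save("w8.npy",im,allow_pickle=True)
cv2.imwrite("pics/w8.png",im["pixels"][:,:,::-1])
for q in ["claw_tip","bowl_mouth","collar_grip"]:
    print(q,[(np.round(x["location"],1).tolist(),round(x["score"],2),atz(im,x["location"],z)) for x in nets.pinpoint("wrist",q)[:2] for z in [{"claw_tip":101,"bowl_mouth":101,"collar_grip":130}[q]]])
# rack yaw from w4: two base holes and w2
w2=np.load("w2.npy",allow_pickle=True).item();w3=np.load("w3.npy",allow_pickle=True).item()
for im,P in ((w2,[(76,230),(76,282),(152,233),(155,277)]),):
    print([atz(im,p,8) for p in P])
a=w2["pixels"][50:180,195:310]; b=w3["pixels"][70:230,110:260]
cv2.imwrite("pics/rk.png",np.hstack([cv2.resize(a[:,:,::-1],None,fx=3,fy=3,interpolation=2)[:390],cv2.resize(b[:,:,::-1],(366,390),interpolation=2)]))
E
```

```text
[ 481.08311523 -119.83671246  241.87870987] [ 0.084  0.178 -0.321 -0.    -1.075 -0.069] [ 0.9 -0.1 -0.2] 10.0167
claw_tip [([182.9, 221.9], 0.73, array([ 513.6, -124.3,  101. ]))]
bowl_mouth [([168.5, 66.3], 0.89, array([ 655.5, -136.1,  101. ])), ([278.5, 184.4], 0.7, array([554.8, -20.8, 101. ]))]
collar_grip [([199.0, 250.9], 0.89, array([ 486. , -118.7,  130. ]))]
[array([658.5, 181.6,   8. ]), array([638.7,  99.5,   8. ]), array([537.6, 209. ,   8. ]), array([514.3, 135. ,   8. ])]
```

View pics/rk.png

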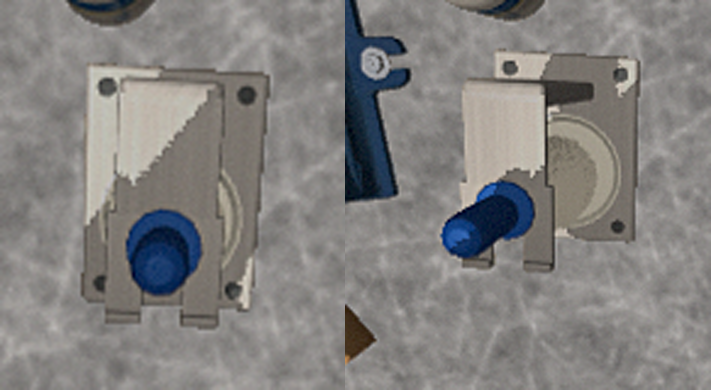

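The crops show the rack with screws at (108,87), (246,95), (100,283) and (233,291), fork prong ends at (106–217, 322), and the disc seated behind the lips.

```bash
python3 - <<'E'
from h import *
w2=np.load("w2.npy",allow_pickle=True).item();w3=np.load("w3.npy",allow_pickle=True).item()
f2=lambda x,y:(50+y/3,195+x/3); f3=lambda x,y:(70+y*160/390,110+(x-345)*150/366)
ang=lambda d:np.degrees(np.arctan2(d[1],d[0])).round(1)
for im,f,P,F in ((w2,f2,[(108,87),(246,95),(100,283),(233,291)],[(118,82),(220,85),(106,312),(217,318)]),(w3,f3,[(510,67),(621,73),(0,0),(617,226)],[(463,82),(545,82),(463,258),(551,262)])):
    S=[atz(im,f(*p),8) for p in P]; G=[atz(im,f(*p),167) for p in F]
    print("screws",S,ang(S[0]-S[1]),ang(S[1]-S[3]),ang(S[0]-S[2]))
    print("fork",G,ang(G[0]-G[1]),ang(G[2]-G[3]),ang(G[0]-G[2]),ang(G[1]-G[3]))
# handle top
print("top",tri((w2,f2(160,272)),(w3,f3(460,240))), "disc", tri((w2,f2(164,246)),(w3,f3(505,210))))
print(totool([577.5-481.1-80,165+119.8,0]))
E
```

```text
screws [array([653.7, 181.3,   8. ]), array([632.2, 109.2,   8. ]), array([552.4, 213.4,   8. ]), array([529.8, 139.4,   8. ])] 73.4 -16.4 -17.6
fork [array([640.8, 167. , 167. ]), array([630.9, 130.4, 167. ]), array([559. , 193.7, 167. ]), array([546.2, 151. , 167. ])] 74.9 73.3 -18.1 -13.7
screws [array([654.7, 181.6,   8. ]), array([633.2, 108.6,   8. ]), array([774.7, 499.4,   8. ]), array([531. , 140.1,   8. ])] 73.6 -17.1 -110.7
fork [array([641.2, 165. , 167. ]), array([632.1, 127.3, 167. ]), array([559.9, 193.7, 167. ]), array([547.4, 150.6, 167. ])] 76.4 73.8 -19.4 -15.4
top (array([577.8, 164.9, 234.9]), [0.4, 0.4]) disc (array([578.7, 164.8, 167.7]), [0.2, 0.2])
[-2.845e+02 -2.060e+01  2.000e-01]
```

Emit:
apply_moves(rows=[{"hand": 1,"delta_pos": [-10,-5,-30],"yaw": 0},{"hand": 1,"delta_pos": [-40,-15,-50],"yaw": -0.1},{"hand": 1,"delta_pos": [-75,-27,-50],"yaw": -0.22},{"hand": 1,"delta_pos": [-110,-40,-50],"yaw": -0.34},{"hand": 1,"delta_pos": [-145,-52,-50],"yaw": -0.46},{"hand": 1,"delta_pos": [-180,-65,-50],"yaw": -0.58},{"hand": 1,"delta_pos": [-215,-77,-50],"yaw": -0.7},{"hand": 1,"delta_pos": [-250,-90,-50],"yaw": -0.82},{"hand": 1,"delta_pos": [-283,-101,-50],"yaw": -0.94},{"hand": 1,"delta_pos": [-283,-101,-50],"yaw": -1.06},{"hand": 1,"delta_pos": [-283,-101,-50],"yaw": -1.18},{"hand": 1,"delta_pos": [-283,-101,-50],"yaw": -1.267}])

```text
clock: 11.22
position: [578.0, 165.5, 288.4]
ee_rot: [0.99, -0.14, -0.002, 0.002]
contact_force: [-0.1, 0.6, 0.0]
gripper_width: 85.7
grasp_force: 0.0
```

Emit:
apply_moves(rows=[{"hand": 1,"delta_pos": [0,0,0],"yaw": 0},{"hand": 1,"delta_pos": [0,0,0],"yaw": 0}])

```text
clock: 11.38
position: [578.2, 164.7, 289.5]
ee_rot: [0.989, -0.145, -0.002, 0.001]
contact_force: [-0.4, 0.5, -0.5]
gripper_width: 85.3
grasp_force: 0.0
```

```bash
python3 - <<'E'
from h import *
st=read_state(); print(st["position"],st["ee_rot"].round(3),st["joints"].round(3),st["clock"])
im=cam("wrist")
T=R.from_quat(st["ee_rot"]).as_matrix(); print(T.round(3)[:2])
p=proj(im,(578,164.9,236)); print(p)
px=cv2.cvtColor(im["pixels"],cv2.COLOR_RGB2HSV)
m=cv2.inRange(px,(105,120,40),(125,255,255)); n,l,s,c=cv2.connectedComponentsWithStats(m)
for i in range(1,n):
    if s[i,4]>300: print(s[i],c[i].round(1))
print("delta",totool(np.array([578,164.9,213])-st["position"]))
cv2.imwrite("pics/w9.png",im["pixels"][:,:,::-1])
E
```

```text
[578.230862   164.71664338 289.50055199] [ 0.989 -0.145 -0.002  0.001] [ 0.546  0.325  0.003 -0.    -1.252  0.734] 11.3833
[[ 0.958 -0.287 -0.003]
 [-0.287 -0.958 -0.002]]
[227.1 257.9]
[ 194   20   39   44 1267] [213.1  41.2]
[  29   41   76   39 1872] [66.4 60.4]
[ 126   45   49  133 1264] [151.  108.5]
[  54  108   75   64 2058] [ 92.9 130.9]
[ 90 175  54  19 479] [116.4 185.4]
[ 240  178   34   57 1460] [256.7 204.8]
delta [-0.1 -0.3 76.5]
```

View pics/w9.png

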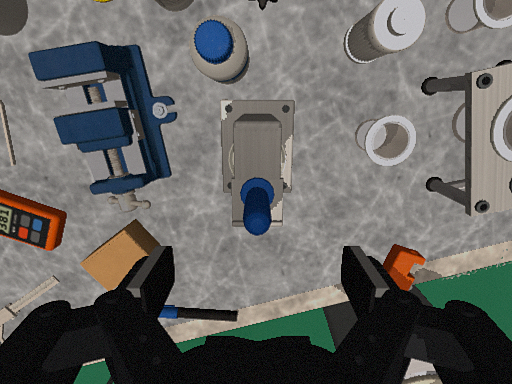

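The handle top is at about (225,258), where predicted (227,258), and the rack is axis-aligned with the tool. Descending to grip.

Emit:
apply_moves(rows=[{"hand": 1,"delta_pos": [0,0,30],"yaw": 0},{"hand": 1,"delta_pos": [0,0,60],"yaw": 0},{"hand": 1,"delta_pos": [0,0,76],"yaw": 0},{"hand": 0,"delta_pos": [0,0,76],"yaw": 0},{"hand": -0.6,"delta_pos": [0,0,76],"yaw": 0},{"hand": -1,"delta_pos": [0,0,76],"yaw": 0},{"hand": -1,"delta_pos": [0,0,76],"yaw": 0},{"hand": -1,"delta_pos": [0,0,76],"yaw": 0},{"hand": -1,"delta_pos": [0,0,76],"yaw": 0},{"hand": -1,"delta_pos": [0,0,76],"yaw": 0}])

```text
clock: 12.27
position: [579.4, 165.1, 216.9]
ee_rot: [0.99, -0.143, 0.001, -0.0]
contact_force: [-1.0, -0.6, 5.3]
gripper_width: 18.3
grasp_force: 58.6
```

Emit:
apply_moves(rows=[{"hand": -1,"delta_pos": [0,0,-10],"yaw": 0},{"hand": -1,"delta_pos": [0,0,-20],"yaw": 0},{"hand": -1,"delta_pos": [0,0,-20],"yaw": 0},{"hand": -1,"delta_pos": [-20,0,-20],"yaw": 0},{"hand": -1,"delta_pos": [-45,0,-20],"yaw": 0},{"hand": -1,"delta_pos": [-70,0,-20],"yaw": 0},{"hand": -1,"delta_pos": [-90,0,-25],"yaw": 0},{"hand": -1,"delta_pos": [-100,0,-45],"yaw": 0},{"hand": -1,"delta_pos": [-100,0,-75],"yaw": 0},{"hand": -1,"delta_pos": [-100,0,-105],"yaw": 0},{"hand": -1,"delta_pos": [-100,0,-110],"yaw": 0},{"hand": -1,"delta_pos": [-100,0,-110],"yaw": 0}])

```text
clock: 13.27
position: [483.7, 194.1, 328.2]
ee_rot: [0.99, -0.143, 0.002, -0.002]
contact_force: [-0.2, 0.5, -1.9]
gripper_width: 18.3
grasp_force: 58.7
```

```bash
python3 - <<'E'
from h import *
st=read_state(); print(st["position"],st["ee_rot"].round(3),st["contact_force"].round(1),st["wrist_torque"].round(2),st["clock"])
ims={c:cam(c) for c in("scene","side")}
obs={}
for c in ims:
    for q in ["brush_tip","brush_shoulder","brush_grip"]:
        r=nets.pinpoint(c,q)
        if r: obs.setdefault(q,[]).append((ims[c],r[0]["location"])); print(c,q,np.round(r[0]["location"]),round(r[0]["score"],2))
p=st["position"]
for q,o in obs.items():
    if len(o)==2: print(q,tri(*o))
for dz in(-189,-51): print([proj(ims[c],p+[0,0,dz]) for c in ims])
print("to bowl",totool(np.array([548,-124,p[2]])-p))
E
```

```text
[483.69429433 194.14588445 328.17879996] [ 0.99  -0.143  0.002 -0.002] [-0.2  0.5 -1.9] [-0.09  0.02 -0.02] 13.2667
side brush_tip [267. 273.] 0.56
side brush_shoulder [203. 275.] 0.67
side brush_grip [180. 275.] 0.87
[array([311.5, 252.2]), array([262.7, 272.1])]
[array([267.9, 252.5]), array([200.3, 273.2])]
to bowl [152.  286.8   0.3]
```

Emit:
apply_moves(rows=[{"hand": -1,"delta_pos": [25,30,0],"yaw": 0},{"hand": -1,"delta_pos": [45,64,0],"yaw": 0},{"hand": -1,"delta_pos": [63,99,0],"yaw": 0},{"hand": -1,"delta_pos": [81,134,0],"yaw": 0},{"hand": -1,"delta_pos": [99,169,0],"yaw": 0},{"hand": -1,"delta_pos": [117,204,0],"yaw": 0},{"hand": -1,"delta_pos": [135,239,0],"yaw": 0},{"hand": -1,"delta_pos": [148,270,0],"yaw": 0},{"hand": -1,"delta_pos": [152,287,0],"yaw": 0},{"hand": -1,"delta_pos": [152,287,0],"yaw": 0},{"hand": -1,"delta_pos": [152,287,0],"yaw": 0},{"hand": -1,"delta_pos": [152,287,0],"yaw": 0}])

```text
clock: 14.67
position: [547.2, -124.6, 324.9]
ee_rot: [0.99, -0.143, -0.0, -0.0]
contact_force: [-0.2, -0.1, -0.4]
gripper_width: 18.2
grasp_force: 58.9
```

```bash
python3 - <<'E'
from h import *
st=read_state(); print(st["position"],st["ee_rot"].round(3),st["contact_force"].round(1),st["clock"],st["joints"].round(2))
ims={c:cam(c) for c in("scene","side")}
obs={}
for c in ims:
    for q in ["brush_tip","brush_shoulder","brush_grip","bowl_mouth","claw_tip","bowl_floor"]:
        r=nets.pinpoint(c,q)
        print(c,q,[(np.round(x["location"]).tolist(),round(x["score"],2)) for x in r[:3]])
p=st["position"]
for X in (p+[0,0,-189],p+[0,0,-51],(548,-124,101),(548,-124,21)): print([proj(ims[c],X) for c in ims])
print("to bowl",totool(np.array([548.5,-124,p[2]])-p))
E
```

```text
[ 547.19226749 -124.5589739   324.93019151] [ 0.99  -0.143 -0.    -0.   ] [-0.2 -0.1 -0.4] 14.6667 [ 0.06  0.24 -0.03 -0.   -1.3   1.22]
scene brush_tip [([173.0, 313.0], 0.74)]
scene brush_shoulder [([120.0, 318.0], 0.79), ([308.0, 219.0], 0.72)]
scene brush_grip []
scene bowl_mouth [([181.0, 309.0], 0.68), ([232.0, 271.0], 0.6)]
scene claw_tip [([190.0, 323.0], 0.57)]
scene bowl_floor [([205.0, 304.0], 0.85), ([182.0, 255.0], 0.8), ([250.0, 268.0], 0.75)]
side brush_tip [([174.0, 270.0], 0.81)]
side brush_shoulder [([124.0, 272.0], 0.86)]
side brush_grip [([105.0, 271.0], 0.84)]
side bowl_mouth [([224.0, 252.0], 0.89), ([181.0, 272.0], 0.85), ([192.0, 224.0], 0.79)]
side claw_tip [([187.0, 282.0], 0.59)]
side bowl_floor [([242.0, 254.0], 0.96), ([208.0, 225.0], 0.96), ([210.0, 268.0], 0.94)]
[array([171.5, 309.4]), array([173.9, 269.8])]
[array([119.7, 317.2]), array([123.6, 270.4])]
[array([182.8, 307.2]), array([185.5, 269.4])]
[array([206.2, 303.7]), array([210.2, 269.1])]
to bowl [ 1.1 -0.9  0. ]
```

Emit:
apply_moves(rows=[{"hand": -1,"delta_pos": [1,-1,20],"yaw": 0},{"hand": -1,"delta_pos": [1,-1,35],"yaw": 0},{"hand": -1,"delta_pos": [1,-1,50],"yaw": 0},{"hand": -1,"delta_pos": [1,-1,65],"yaw": 0},{"hand": -1,"delta_pos": [1,-1,80],"yaw": 0},{"hand": -1,"delta_pos": [1,-1,95],"yaw": 0},{"hand": -1,"delta_pos": [1,-1,105],"yaw": 0},{"hand": -1,"delta_pos": [1,-1,108],"yaw": 0},{"hand": -1,"delta_pos": [1,-1,108],"yaw": 0},{"hand": -1,"delta_pos": [1,-1,108],"yaw": 0}])

```text
clock: 16.2
position: [548.4, -124.5, 217.6]
ee_rot: [0.99, -0.143, 0.0, 0.0]
contact_force: [-0.1, -1.7, -1.3]
gripper_width: 18.5
grasp_force: 58.9
```

Emit:
apply_moves(rows=[{"hand": -1,"delta_pos": [0,0,3],"yaw": 0},{"hand": -1,"delta_pos": [0,0,3],"yaw": 0},{"hand": -1,"delta_pos": [0,0,3],"yaw": 0},{"hand": -1,"delta_pos": [0,0,3],"yaw": 0}])

```text
clock: 16.53
position: [548.1, -124.3, 213.2]
ee_rot: [0.99, -0.144, -0.001, -0.0]
contact_force: [-1.0, -2.8, -3.8]
gripper_width: 18.6
grasp_force: 58.8
```

Emit:
apply_moves(rows=[{"hand": -1,"delta_pos": [0,0,3],"yaw": 0},{"hand": -1,"delta_pos": [0,0,3],"yaw": 0},{"hand": -1,"delta_pos": [0,0,3],"yaw": 0},{"hand": -1,"delta_pos": [0,0,3],"yaw": 0}])

```text
clock: 16.87
position: [548.1, -124.1, 210.4]
ee_rot: [0.99, -0.144, -0.001, -0.0]
contact_force: [0.3, -1.2, -5.6]
gripper_width: 18.4
grasp_force: 58.9
```

Emit:
apply_moves(rows=[{"hand": -1,"delta_pos": [0,0,3],"yaw": 0},{"hand": -1,"delta_pos": [0,0,3],"yaw": 0},{"hand": -1,"delta_pos": [0,0,3],"yaw": 0}])

```text
clock: 17.12
position: [549.0, -124.4, 210.0]
ee_rot: [0.99, -0.143, 0.001, 0.0]
contact_force: [-2.2, -1.1, 4.8]
gripper_width: 18.3
grasp_force: 59.8
```

Emit:
apply_moves(rows=[{"hand": -1,"delta_pos": [0,0,3],"yaw": 0},{"hand": -1,"delta_pos": [0,0,3],"yaw": 0},{"hand": -1,"delta_pos": [0,0,3],"yaw": 0}])

```text
clock: 17.37
position: [550.0, -124.7, 209.8]
ee_rot: [0.99, -0.142, 0.003, 0.001]
contact_force: [-2.7, 0.2, 15.6]
gripper_width: 18.4
grasp_force: 60.9
```

Emit:
apply_moves(rows=[{"hand": -1,"delta_pos": [0,0,-15],"yaw": 0},{"hand": -1,"delta_pos": [0,0,-30],"yaw": 0},{"hand": -1,"delta_pos": [0,0,-45],"yaw": 0},{"hand": -1,"delta_pos": [0,0,-60],"yaw": 0},{"hand": -1,"delta_pos": [0,0,-70],"yaw": 0},{"hand": -1,"delta_pos": [0,0,-70],"yaw": 0},{"hand": -1,"delta_pos": [0,0,-70],"yaw": 0},{"hand": -1,"delta_pos": [0,0,-70],"yaw": 0}])

```text
clock: 18.03
position: [549.1, -124.2, 277.0]
ee_rot: [0.99, -0.143, 0.001, -0.0]
contact_force: [0.4, -0.1, -0.8]
gripper_width: 18.2
grasp_force: 62.4
```

Emit:
apply_moves(rows=[{"hand": -1,"delta_pos": [0,0,15],"yaw": 0},{"hand": -1,"delta_pos": [0,0,30],"yaw": 0},{"hand": -1,"delta_pos": [0,0,45],"yaw": 0},{"hand": -1,"delta_pos": [0,0,57],"yaw": 0},{"hand": -1,"delta_pos": [0,0,64],"yaw": 0},{"hand": -1,"delta_pos": [0,0,68],"yaw": 0},{"hand": -1,"delta_pos": [0,0,70],"yaw": 0},{"hand": -1,"delta_pos": [0,0,70],"yaw": 0},{"hand": -1,"delta_pos": [0,0,70],"yaw": 0},{"hand": -1,"delta_pos": [0,0,70],"yaw": 0}])

```text
clock: 18.87
position: [549.8, -124.6, 210.0]
ee_rot: [0.99, -0.143, 0.003, 0.001]
contact_force: [-3.8, 1.1, 11.4]
gripper_width: 18.5
grasp_force: 63.9
```

Emit:
apply_moves(rows=[{"hand": -1,"delta_pos": [0,0,-15],"yaw": 0},{"hand": -1,"delta_pos": [0,0,-30],"yaw": 0},{"hand": -1,"delta_pos": [0,0,-45],"yaw": 0},{"hand": -1,"delta_pos": [0,0,-60],"yaw": 0},{"hand": -1,"delta_pos": [0,0,-70],"yaw": 0},{"hand": -1,"delta_pos": [0,0,-70],"yaw": 0},{"hand": -1,"delta_pos": [0,0,-70],"yaw": 0},{"hand": -1,"delta_pos": [0,0,-70],"yaw": 0}])

```text
clock: 19.53
position: [549.3, -124.3, 277.5]
ee_rot: [0.99, -0.143, 0.002, 0.0]
contact_force: [0.1, 0.2, -1.0]
gripper_width: 18.3
grasp_force: 62.8
```

Emit:
apply_moves(rows=[{"hand": -1,"delta_pos": [0,0,15],"yaw": 0},{"hand": -1,"delta_pos": [0,0,30],"yaw": 0},{"hand": -1,"delta_pos": [0,0,45],"yaw": 0},{"hand": -1,"delta_pos": [0,0,57],"yaw": 0},{"hand": -1,"delta_pos": [0,0,64],"yaw": 0},{"hand": -1,"delta_pos": [0,0,68],"yaw": 0},{"hand": -1,"delta_pos": [0,0,70],"yaw": 0},{"hand": -1,"delta_pos": [0,0,71],"yaw": 0},{"hand": -1,"delta_pos": [0,0,71],"yaw": 0},{"hand": -1,"delta_pos": [0,0,71],"yaw": 0}])

```text
clock: 20.37
position: [550.1, -124.7, 209.9]
ee_rot: [0.99, -0.142, 0.004, 0.001]
contact_force: [-3.8, 1.0, 10.4]
gripper_width: 18.1
grasp_force: 63.9
```

Emit:
apply_moves(rows=[{"hand": -1,"delta_pos": [0,0,-15],"yaw": 0},{"hand": -1,"delta_pos": [0,0,-30],"yaw": 0},{"hand": -1,"delta_pos": [0,0,-45],"yaw": 0},{"hand": -1,"delta_pos": [0,0,-60],"yaw": 0},{"hand": -1,"delta_pos": [0,0,-75],"yaw": 0},{"hand": -1,"delta_pos": [0,0,-90],"yaw": 0},{"hand": -1,"delta_pos": [0,0,-105],"yaw": 0},{"hand": -1,"delta_pos": [0,0,-121],"yaw": 0},{"hand": -1,"delta_pos": [0,0,-121],"yaw": 0},{"hand": -1,"delta_pos": [0,0,-121],"yaw": 0}])

```text
clock: 21.2
position: [548.9, -124.1, 326.8]
ee_rot: [0.99, -0.143, 0.002, -0.0]
contact_force: [-0.3, -0.7, -1.5]
gripper_width: 18.2
grasp_force: 62.9
```

```bash
python3 - <<'E'
from h import *
st=read_state(); print(st["position"],st["ee_rot"].round(3),st["contact_force"].round(1),st["clock"])
ims={c:cam(c) for c in("scene","side")}
for c in ims:
    for q in ["brush_tip","brush_shoulder","bowl_mouth","claw_tip","bowl_floor","collar_grip"]:
        r=nets.pinpoint(c,q)
        print(c,q,[(np.round(x["location"]).tolist(),round(x["score"],2)) for x in r[:3]])
p=st["position"]
for X in (p+[0,0,-189],p+[0,0,-51],(548,-124,101),(548,-124,21)): print([proj(ims[c],X) for c in ims])
print("to rack-out",totool(np.array([578-100*.957,165+100*.29,p[2]])-p))
E
```

```text
[ 548.88512076 -124.11304067  326.80611527] [ 0.99  -0.143  0.002 -0.   ] [-0.3 -0.7 -1.5] 21.2
scene brush_tip [([174.0, 313.0], 0.59)]
scene brush_shoulder [([118.0, 317.0], 0.7)]
scene bowl_mouth [([181.0, 308.0], 0.75), ([165.0, 255.0], 0.67), ([233.0, 271.0], 0.63)]
scene claw_tip [([192.0, 322.0], 0.52)]
scene bowl_floor [([182.0, 256.0], 0.74), ([100.0, 319.0], 0.74), ([206.0, 304.0], 0.7)]
scene collar_grip [([187.0, 337.0], 0.52)]
side brush_tip [([176.0, 270.0], 0.73), ([178.0, 293.0], 0.19)]
side brush_shoulder [([122.0, 269.0], 0.97), ([175.0, 272.0], 0.35)]
side bowl_mouth [([222.0, 252.0], 0.78), ([180.0, 275.0], 0.74), ([190.0, 223.0], 0.6)]
side claw_tip [([184.0, 280.0], 0.66)]
side bowl_floor [([209.0, 269.0], 0.87), ([208.0, 224.0], 0.59)]
side collar_grip [([178.0, 291.0], 0.46), ([182.0, 271.0], 0.3)]
[array([170.7, 308.6]), array([173.3, 269.2])]
[array([118.7, 316.4]), array([122.9, 269.7])]
[array([182.8, 307.2]), array([185.5, 269.4])]
[array([206.2, 303.7]), array([210.2, 269.1])]
to rack-out [-154.1 -286.1   -0. ]
```

Emit:
apply_moves(rows=[{"hand": -1,"delta_pos": [-10,-33,0],"yaw": 0},{"hand": -1,"delta_pos": [-25,-68,0],"yaw": 0},{"hand": -1,"delta_pos": [-43,-103,0],"yaw": 0},{"hand": -1,"delta_pos": [-61,-138,0],"yaw": 0},{"hand": -1,"delta_pos": [-80,-173,0],"yaw": 0},{"hand": -1,"delta_pos": [-100,-206,0],"yaw": 0},{"hand": -1,"delta_pos": [-122,-238,0],"yaw": 0},{"hand": -1,"delta_pos": [-145,-268,0],"yaw": 0},{"hand": -1,"delta_pos": [-154,-286,20],"yaw": 0},{"hand": -1,"delta_pos": [-154,-286,50],"yaw": 0},{"hand": -1,"delta_pos": [-154,-286,80],"yaw": 0},{"hand": -1,"delta_pos": [-154,-286,90],"yaw": 0}])

```text
clock: 22.9
position: [479.6, 193.1, 231.1]
ee_rot: [0.99, -0.143, -0.003, 0.002]
contact_force: [-0.2, -1.0, -2.1]
gripper_width: 17.9
grasp_force: 62.8
```

Emit:
apply_moves(rows=[{"hand": -1,"delta_pos": [0,0,0],"yaw": 0},{"hand": -1,"delta_pos": [0,0,0],"yaw": 0},{"hand": -1,"delta_pos": [0,0,0],"yaw": 0}])

```text
clock: 23.15
position: [483.3, 194.1, 237.4]
ee_rot: [0.99, -0.143, 0.002, -0.001]
contact_force: [-0.4, 0.3, -1.7]
gripper_width: 18.2
grasp_force: 62.9
```

```bash
python3 - <<'E'
from h import *
st=read_state(); print(st["position"],st["ee_rot"].round(3),st["contact_force"].round(1),st["clock"])
ims={c:cam(c) for c in("scene","side")}
obs={}
for c in ims:
    for q in ["brush_shoulder","rack_seat","brush_tip"]:
        r=nets.pinpoint(c,q)
        if r: obs.setdefault(q,[]).append((ims[c],r[0]["location"]))
        print(c,q,[(np.round(x["location"]).tolist(),round(x["score"],2)) for x in r[:2]])
for q,o in obs.items():
    if len(o)==2: print(q,tri(*o))
p=st["position"]
for X in (p+[0,0,-51],p+[0,0,-189],(578,165,165)): print([proj(ims[c],X) for c in ims])
print("to seat",totool(np.array([578,165,215])-p))
E
```

```text
[483.33008755 194.07756338 237.3796661 ] [ 0.99  -0.143  0.002 -0.001] [-0.4  0.3 -1.7] 23.15
scene brush_shoulder [([181.0, 309.0], 0.45)]
scene rack_seat [([260.0, 215.0], 0.85), ([180.0, 310.0], 0.27)]
scene brush_tip []
side brush_shoulder [([242.0, 272.0], 0.82)]
side rack_seat [([233.0, 227.0], 0.59)]
side brush_tip [([298.0, 272.0], 0.98), ([294.0, 273.0], 0.6)]
brush_shoulder (array([ 632.8, -445.9, -333. ]), [54.5, 54.5])
rack_seat (array([577.9, 158.9, 163.6]), [0.3, 0.3])
[array([298.2, 252.5]), array([243. , 272.7])]
[array([333.9, 252.3]), array([296.7, 271.7])]
[array([262.4, 213.3]), array([234.8, 226.2])]
to seat [99.   1.  22.4]
```

Emit:
apply_moves(rows=[{"hand": -1,"delta_pos": [20,1,0],"yaw": 0},{"hand": -1,"delta_pos": [40,1,0],"yaw": 0},{"hand": -1,"delta_pos": [60,1,0],"yaw": 0},{"hand": -1,"delta_pos": [80,1,0],"yaw": 0},{"hand": -1,"delta_pos": [95,1,0],"yaw": 0},{"hand": -1,"delta_pos": [99,1,0],"yaw": 0},{"hand": -1,"delta_pos": [99,1,0],"yaw": 0},{"hand": -1,"delta_pos": [99,1,0],"yaw": 0},{"hand": -1,"delta_pos": [99,1,0],"yaw": 0}])

```text
clock: 24.3
position: [575.9, 164.8, 235.3]
ee_rot: [0.99, -0.143, -0.0, 0.0]
contact_force: [-0.0, -0.1, -0.1]
gripper_width: 18.3
grasp_force: 62.9
```

Emit:
apply_moves(rows=[{"hand": -1,"delta_pos": [0,0,6],"yaw": 0},{"hand": -1,"delta_pos": [0,0,12],"yaw": 0},{"hand": -1,"delta_pos": [0,0,17],"yaw": 0},{"hand": -1,"delta_pos": [0,0,17],"yaw": 0},{"hand": -1,"delta_pos": [0,0,17],"yaw": 0}])

```text
clock: 24.72
position: [576.3, 164.7, 217.8]
ee_rot: [0.99, -0.143, -0.0, 0.0]
contact_force: [0.1, 0.4, -0.6]
gripper_width: 18.1
grasp_force: 62.9
```

```bash
python3 - <<'E'
from h import *
st=read_state(); print(st["position"],st["ee_rot"].round(3),st["contact_force"].round(1),st["clock"])
print("to seat",totool(np.array([578,165,215])-st["position"]))
E
```

```text
[576.30408793 164.68120189 217.84811919] [ 0.99  -0.143 -0.     0.   ] [ 0.1  0.4 -0.6] 24.7167
to seat [ 1.5 -0.8  2.8]
```

Emit:
apply_moves(rows=[{"hand": -1,"delta_pos": [2,0,1],"yaw": 0},{"hand": -1,"delta_pos": [2,0,2],"yaw": 0},{"hand": -1,"delta_pos": [2,0,2],"yaw": 0},{"hand": -1,"delta_pos": [2,0,2],"yaw": 0}])

```text
clock: 25.05
position: [578.9, 164.1, 217.0]
ee_rot: [0.99, -0.143, 0.001, -0.0]
contact_force: [-1.1, 0.3, 3.1]
gripper_width: 18.5
grasp_force: 63.2
```

Emit:
apply_moves(rows=[{"hand": -1,"delta_pos": [0,0,2],"yaw": 0},{"hand": -1,"delta_pos": [0,0,2],"yaw": 0},{"hand": -1,"delta_pos": [0,0,2],"yaw": 0}])

```text
clock: 25.3
position: [579.0, 164.1, 216.9]
ee_rot: [0.99, -0.143, 0.001, -0.0]
contact_force: [-3.3, -0.3, 10.1]
gripper_width: 18.1
grasp_force: 64.1
```

The brush is seated at the same height it was picked from. Releasing.

Emit:
apply_moves(rows=[{"hand": -1,"delta_pos": [0,0,-2],"yaw": 0},{"hand": -0.6,"delta_pos": [0,0,-2],"yaw": 0},{"hand": 0,"delta_pos": [0,0,-2],"yaw": 0},{"hand": 0.6,"delta_pos": [0,0,-2],"yaw": 0},{"hand": 1,"delta_pos": [0,0,-2],"yaw": 0},{"hand": 1,"delta_pos": [0,0,-2],"yaw": 0},{"hand": 1,"delta_pos": [0,0,-2],"yaw": 0},{"hand": 1,"delta_pos": [0,0,-20],"yaw": 0},{"hand": 1,"delta_pos": [0,0,-50],"yaw": 0},{"hand": 1,"delta_pos": [0,0,-85],"yaw": 0},{"hand": 1,"delta_pos": [0,0,-110],"yaw": 0},{"hand": 1,"delta_pos": [0,0,-110],"yaw": 0}])

```text
clock: 26.3
position: [580.9, 164.7, 331.3]
ee_rot: [0.99, -0.143, 0.006, -0.003]
contact_force: [0.1, 0.5, 0.2]
gripper_width: 85.6
grasp_force: 0.0
```

```bash
python3 - <<'E'
from h import *
st=read_state(); print(st["position"],st["contact_force"].round(1),st["clock"],st["gripper_width"])
ims={c:cam(c) for c in("scene","side","wrist")}
for q in ["brush_shoulder","brush_tip","brush_grip","claw_tip","bowl_mouth","bowl_floor","filter_element","makeup_bottle"]:
    obs=[]
    for c in ims:
        r=nets.pinpoint(c,q)
        print(c,q,[(np.round(x["location"]).tolist(),round(x["score"],2)) for x in r[:3]])
        if r and "brush" in q: obs.append((ims[c],r[0]["location"]))
    if len(obs)>1: print("  tri",tri(*obs))
for X in ((578,165,27),(578,165,165),(578,165,207),(578,165,236)): print([proj(ims[c],X) for c in ims])
im=ims["wrist"];px=cv2.cvtColor(im["pixels"],cv2.COLOR_RGB2HSV)
m=cv2.inRange(px,(105,120,40),(125,255,255)); n,l,s,c=cv2.connectedComponentsWithStats(m)
for i in range(1,n):
    if s[i,4]>300 and abs(c[i][0]-256)<40: print(s[i],c[i].round(1))
E
```

```text
[580.94841727 164.65866636 331.27000177] [0.1 0.5 0.2] 26.3 85.609195289584
scene brush_shoulder [([262.0, 214.0], 0.72)]
side brush_shoulder [([233.0, 230.0], 0.82), ([296.0, 231.0], 0.43)]
wrist brush_shoulder [([183.0, 256.0], 0.83)]
  tri (array([576.1, 165. , 167.6]), [0.9, 5.2, 4.5])
scene brush_tip [([298.0, 218.0], 0.74)]
side brush_tip [([286.0, 230.0], 0.62)]
wrist brush_tip []
  tri (array([581.6, 157. ,  16.9]), [1.7, 1.7])
scene brush_grip []
side brush_grip []
wrist brush_grip [([198.0, 257.0], 0.96), ([183.0, 258.0], 0.31)]
scene claw_tip [([193.0, 322.0], 0.72)]
side claw_tip [([212.0, 267.0], 0.73), ([187.0, 277.0], 0.69)]
wrist claw_tip [([151.0, 506.0], 0.81), ([184.0, 253.0], 0.4)]
scene bowl_mouth [([182.0, 308.0], 0.9), ([233.0, 270.0], 0.66)]
side bowl_mouth [([190.0, 221.0], 0.85), ([183.0, 270.0], 0.81), ([222.0, 253.0], 0.71)]
wrist bowl_mouth [([127.0, 505.0], 0.98), ([9.0, 480.0], 0.94), ([140.0, 379.0], 0.91)]
scene bowl_floor [([249.0, 268.0], 0.89), ([204.0, 303.0], 0.86), ([190.0, 335.0], 0.62)]
side bowl_floor [([208.0, 223.0], 0.94), ([211.0, 270.0], 0.9), ([245.0, 253.0], 0.76)]
wrist bowl_floor [([124.0, 458.0], 0.8), ([135.0, 362.0], 0.68), ([22.0, 446.0], 0.68)]
scene filter_element [([222.0, 222.0], 0.87)]
side filter_element []
wrist filter_element [([49.0, 352.0], 0.8)]
scene makeup_bottle [([273.0, 164.0], 0.65)]
side makeup_bottle [([280.0, 174.0], 0.75), ([178.0, 292.0], 0.62), ([183.0, 271.0], 0.33)]
wrist makeup_bottle [([66.0, 231.0], 0.7)]
[array([299.9, 218. ]), array([285.5, 229.8]), array([158.5, 258. ])]
[array([262.4, 213.3]), array([234.8, 226.2]), array([183.9, 257.9])]
[array([248.7, 211.6]), array([217.1, 224.9]), array([197. , 257.9])]
[array([238.5, 210.3]), array([204.2, 224. ]), array([208.8, 257.8])]
[203  32  34  38 943] [219.6  50.3]
[ 244  170   29   46 1020] [257.9 191.7]
```

```bash
python3 -c "
from bench import workorder; print(workorder.job_done())"
```

```text
the job is handed in; nothing more can be done
None
```

The job is done and handed in after about 27 s of the 69 s allowed: collar locked on the flange, three full scrub strokes to the floor and back, and the brush hanging upright in its rack. The final camera check showed the bowl in place, the claw over its flange and the bystanders unmoved.

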